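Blow out the spring jig's port, then hold its jaw open to the mark

TASK

Blow out the spring-jaw jig before it is loaded: pick up the blow gun, point its nozzle level and straight into the round dust port on the side of the jig's housing from about 5 cm away without touching the jig, keep it steady there for two seconds, and lay the gun back flat on the table, clear of the jig. Then take the jig's upright black grip and pull it out against its spring until the slide's pointer fin is level with the fin of the index clip on the base plate. Finish while still holding it there, and leave the other things where they are.

Things in the scene. Friction and masses are not known exactly. Their poses are not given: they have to be found in the camera images.
- jig: Spring-jaw jig, fixed. Base plate 265 x 110 x 12 mm (x -170 to 95, y -55 to 55). Aluminium housing x -45 to -5, y -40 to 40, top z 88 mm; end stop x 67 to 87, top z 78. Origin: on the table on its centre line, 25 mm beyond the housing's middle. x runs from the grip to the end stop, roughly away from the robot (yaw within 0.3 rad); the slide is pulled along -x; y left, z up.
- dust_port (a point): Centre of the mouth of the round dust port, a 26 mm steel flange that stands 8 mm out of the housing's +y side (the robot's left); at (-25, 48, 60) mm in the jig's frame. The port faces along the jig's +y axis, level. Its axes are the jig's.
- slide (a joint): How far the spring-return slide is pulled out, m: 0 at rest (jaw shut), 0.055 at most; it grows as the grip moves along the jig's -x. The spring pulls it back with about 5 N at rest and 10 N at 0.04 (stiffness 120 N/m); let go, it slides back.
- grip (a point): Where to hold the slide's upright black grip: rounded block 18 mm (jig x) x 32 mm (jig y) x 60 mm tall (z 55 to 115 mm); the point is 20 mm under its top and moves with the slide. At rest at (-100, 0, 95) mm in the jig's frame; 46 mm free between it and the housing; nothing beside it is higher than 55 mm. Axes as the jig's.
- pointer (a point): Lower end of the slide's pointer fin (4 mm thick in jig x, hanging down 36 mm from a small arm under the grip, on the jig's -y side). It lies at the same jig x as the middle of the grip. Its axes are the jig's.
- mark (a point): Point on the fin of the index clip: steel clip (foot 16 x 18 mm, upright fin 4 mm thick, top 34 mm above the plate) on the base plate's -y edge. Fixed; its place differs each time, 22 to 42 mm out from the pointer at rest. The slide is at the mark when pointer and mark have the same jig x. Axes as the jig's.
- gun_grip (a point): Middle of the blow gun's black barrel, on its axis: grasp here. Barrel 160 mm long, 30 mm thick, lying on the table (axis 15 mm up). Gun 279 mm long, about 0.24 kg; its own -y points along it to the nozzle, the long thin end; +y is the short connector end (no hose). Starts with the nozzle to the robot's right (world -y) within 0.6 rad.
- gun_tip (a point): Tip of the blow gun's nozzle, 159 mm from gun_grip along the gun's -y, and 4 mm lower than the barrel's axis as it first lies. The thin part is 18 mm thick and 88 mm long. Axes as gun_grip.
- gun: The whole blow gun, as above; origin under its middle: (0, -20, -15) mm from gun_grip in the gun's own frame.
- block: Tan sanding block, 51 x 89 x 41 mm, a bystander to the right. Origin: centre of its underside.
- tape: Roll of masking tape, 98 mm across, 24 mm tall, a bystander to the left. Origin: centre of its underside.
- tin: Wax tin, 67 x 95 x 28 mm, a bystander to the right, near the robot. Origin: centre of its underside.
- key: Black hexagon key, 34 x 89 x 8 mm, a bystander. Origin: centre of its underside.
- filter: Round filter cartridge, 81 mm across, 33 mm tall, a bystander to the right. Origin: centre of its underside.
- screwdriver: Screwdriver, 198 mm long, 29 mm thick, a bystander to the left behind. Origin: centre of its underside.

How it is judged:
On the way, in this order (a step that is already met when the one before it is completed fails the run):
1. the held gun points level and straight (within 0.25 rad) into the dust port, its tip 15 to 90 mm off the mouth and within 18 mm of the port's axis, steady for 1.5 s (y of gun_tip in the frame of jig between 0.063 and 0.138 m and x of gun_tip in the frame of jig between -0.043 and -0.007 m and z of gun_tip in the frame of jig between 0.042 and 0.078 m and y of gun_grip in the frame of jig above 0.2 m and angle between the y axis of gun and the y axis of jig, either way round below 0.25 rad and linear speed of gun below 0.03 m/s and contact force between the fingers and gun above 1 N), for 1.5 s.
2. the gun lies on the table again, let go, clear of the jig (height (world z) of gun_grip below 0.024 m and height (world z) of gun_tip below 0.03 m and contact force between the fingers and gun below 0.05 N and contact force between gun and jig below 0.05 N and linear speed of gun below 0.03 m/s), for 0.2 s.
At the end, for the whole second after the job is handed in: Ends holding: the fingers hold the slide (over 2 N), its pointer within 4 mm of the clip's fin along the jig's x and still (under 10 mm/s), through the last second; the gun lies flat on the table, released, at rest, off the jig (all of step 2 and x of pointer in the frame of mark between -0.004 and 0.004 m and velocity of joint slide between -0.01 and 0.01 m/s and contact force between the fingers and slide above 2 N and contact force between gun and slide below 0.05 N); the arm keeps its last pose, push and grip.
It fails at once if the gun knocks against the jig (over 1 N) (contact force between gun and jig above 1 N).
It fails at once if the gun is dropped from more than about 3 cm (height (world z) of gun_grip above 0.045 m and contact force between the fingers and gun below 0.05 N).
It fails at once if a bystander is moved by more than 3 cm (distance of any of block, tape, tin, key, filter, screwdriver from where it was at the start of the episode above 0.03 m).
It also fails if it takes over 61 s, if anything falls off the work surface, if the arm or the gripper's body presses on something with over 40 N, if the wrist force passes 120 N, or if a joint passes its speed limit or range.

ROBOT

A 6-joint arm with a two-finger parallel gripper is mounted at the origin on the work surface; the furniture and walls round the work are solid. World frame = base frame: x ahead of the robot, y to its left, z up, the work surface at z = 0. Lengths are in m, angles in rad, forces in N, time in s.
With the tool pointing down it reaches from about 0.375 to 0.9 m from the base axis. Payload 3.1 kg.
Tool frame: the origin (TCP) lies between the finger pads; the fingertips stand 17 mm ahead of it and the grasp point (between the pads) lies 2 mm behind it; z points along the fingers, y is the line along which they close (so a half turn about z gives the same grasp; the last joint's range is limited). The gripper opens to 85 mm and grips with 20 to 120 N. Pads are 22 mm wide; open, the fingers measure 114 mm over their backs; the gripper's body (76 mm by 85 mm) begins 54 mm behind the grasp point. The pads swing forward as they close: fully open they stand 13 mm farther back than shut.
Start: joints at [0.959, 0.527, 1.433, -0, 1.181, -0.178], TCP at [0.263, 0.567, 0.248] pointing down, gripper open.
Joint ranges: [-3.08, 3.08], [-0.75, 2.2], [0.22, 2.44], [-1.43, 4.57], [0, 2.65], [-2.85, 2.85]. Speed limits (rad/s): [2.79, 2.79, 3.14, 3.14, 3.14, 3.14].

INTERFACE

Orientations are given as a unit quaternion [x, y, z, w].
In Python, from station import sense, vision, order gives the robot as it stands.
- The arm moves only by the shell command python3 -m crank 'ROWS' [OPENING] [FORCE]. ROWS is JSON, a list of rows, each an object with "dp": the shift along the world's x, y, z in units of 30 mm (1.0 is 30 mm), a list of three; "angular": the turn, a rotation vector about the world's x, y, z in degrees, a list of three. In form: [{"dp": [dx, dy, dz], "angular": [ax, ay, az]}, ...]. A call has 1 to 20 rows; each row shifts and turns the commanded pose from where the row before left it; what a row does not reach is not made up. A row lasts 1/10 s, in which the tool goes at most 50 mm and 8.59 degrees, less where a joint would pass 70% of its speed; a pose out of reach is approached as far as the arm can. A call is refused whole if a number of a shift passes 1 or a number of a turn 8.59, either way. A call with a gripper value outside its range is refused whole. OPENING is the closure, from 0 (fully open) to 1 (shut), set as the call begins (- or left out, the last holds). The fingers move at their own pace and stop on an object; FORCE is the grip in N (left out, the last holds). Time passes only in rows, so rows that do not move let the fingers close. It gives the time, the measured TCP pose, the force, the opening and the grip force at its end, in the units of the state.
- sense(): the state, without advancing time (a new reading comes with each control period).
- vision.snapshot(name): name is "scene" or "top"; returns a dict with "image" (384x512x3 uint8, blue, green, red), "range_z" (384x512 float32, m along the optical axis (not along the pixel's ray), 0 where there is no reading), "mtx" (3x3 intrinsics, pixels), "dist" ([k1, k2, p1, p2, k3] as OpenCV has them; the pictures are not rectified), "pose" (4x4, takes a point from camera to world coordinates). Camera axes: x right, y down, z forward; pixel columns grow to the right and rows downward; lengths in m; the calibration is good to about 2 mm. A picture is of the moment at which its call begins.
- order.sign_off(): hands the job in; it is judged then, once.
The state is a dict: "t": time; "q": joint angles; "qd": joint speeds; "tau": joint torques, N m; "tcp_pos": TCP position; "tool_rot": TCP orientation; "force": force on the tool from outside, world axes, zero at the start; "ft_torque": the same for the moment, N m; "finger_gap": opening from 0.0 (shut) to 1.0 (fully open); "gripper_force": force on a finger pad.
Only numpy, scipy, OpenCV 4.12 (cv2) and the standard library are available. Lean on these libraries where they do the work, as an engineer would, in place of code of your own. Each camera call takes 0.05 s, during which the arm holds its last target. There are 200 camera calls.

## Working session

There is one attempt and no reset: what is moved stays moved. The work goes in short steps, Python scripts to look and compute and a shell command to move; the robot and the scene stay as the last step left them, time stands still between calls to the robot, and variables do not carry over. Pictures are saved under pics/ and viewed, at most 10 in all, crops included, and the job is handed in when it is done.

```bash
ls; mkdir -p pics
cat > h.py <<'E'
import numpy as np, cv2
from station import sense, vision, order
def snap(n):
    s=vision.snapshot(n); np.savez(f'{n}.npz',**{k:np.asarray(v) for k,v in s.items()}); return s
def load(n): return dict(np.load(f'{n}.npz'))
def cloud(s):
    h,w=s['range_z'].shape
    u,v=np.meshgrid(np.arange(w),np.arange(h))
    p=cv2.undistortPoints(np.stack([u,v],-1).reshape(-1,1,2).astype(float),s['mtx'],s['dist']).reshape(h,w,2)
    z=s['range_z'][...,None]
    c=np.concatenate([p*z,z],-1)
    P=c@s['pose'][:3,:3].T+s['pose'][:3,3]
    P[s['range_z']==0]=np.nan
    return P
E
python3 - <<'E'
from h import *
for n in('scene','top'):
    s=snap(n); print(n,s['pose'].round(3).tolist()); cv2.imwrite(f'pics/{n}0.png',s['image'])
    print(s['mtx'].round(1).tolist())
print(sense())
E
```

```text
pics
scene [[0.872, -0.191, 0.451, 0.03], [-0.49, -0.361, 0.793, -0.862], [0.011, -0.913, -0.409, 0.565], [0.0, 0.0, 0.0, 1.0]]
[[359.2, 0.0, 255.5], [0.0, 359.2, 190.1], [0.0, 0.0, 1.0]]
top [[0.004, -0.987, 0.161, 0.381], [-1.0, -0.005, -0.007, 0.022], [0.008, -0.161, -0.987, 1.152], [0.0, 0.0, 0.0, 1.0]]
[[363.5, 0.0, 251.9], [0.0, 363.5, 194.2], [0.0, 0.0, 1.0]]
{'t': 0.1, 'q': array([ 9.58467743e-01,  5.28346188e-01,  1.43377451e+00, -8.24716917e-06,
        1.18137164e+00, -1.78529713e-01]), 'qd': array([ 0.00117088, -0.00256243, -0.00387135,  0.00116171, -0.00227294,
       -0.00061133]), 'tau': array([ 7.30893498e-05, -4.43298590e+01, -1.78587288e+01, -1.75122377e-04,
        3.88794710e-03,  1.30639452e-05]), 'tcp_pos': array([0.26234103, 0.56661286, 0.24744792]), 'tool_rot': array([ 2.15201116e-01,  9.76569290e-01, -8.78011631e-04, -3.62363575e-04]), 'force': array([ 0.32463787,  0.0454428 , -1.1791382 ]), 'ft_torque': array([-0.05656416,  0.04805591,  0.00645289]), 'gripper_force': 0.0, 'finger_gap': 1.0003438021028666}
```

View pics/top0.png

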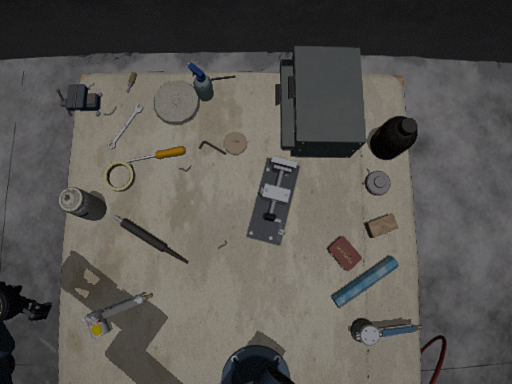

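View pics/scene0.png

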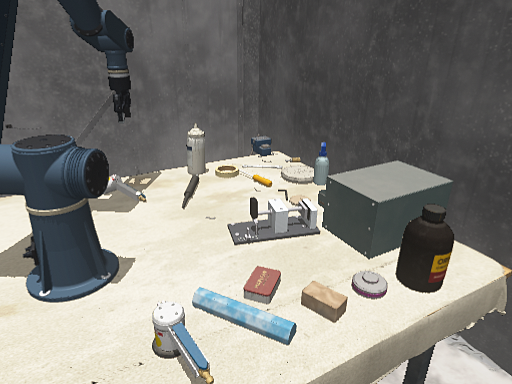

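The top view shows the blow gun (dark) from its connector at (117,218) to the nozzle at (187,262). The jig is around (272,200), with its grip at (269,217) and the clip near (282,232). The scene view shows the jig at (275,215) and the gun at (190,188).

Run:
```python
from h import *
s=load('top'); im=s['image']; P=cloud(s); 
# gun: dark and raised pixels in ROI
roi=np.zeros(im.shape[:2],bool); roi[205:275,105:200]=1
m=roi&(im.max(2)<90)
n,l,st,c=cv2.connectedComponentsWithStats(m.astype(np.uint8)); k=1+np.argmax(st[1:,4]); m=l==k
p=P[m]; print('gun px',m.sum(),'z',np.nanpercentile(p[:,2],[5,50,95]).round(3))
def ray(uv,z):
    q=cv2.undistortPoints(np.array(uv,float).reshape(-1,1,2),s['mtx'],s['dist']).reshape(-1,2)
    d=np.c_[q,np.ones(len(q))]@s['pose'][:3,:3].T; o=s['pose'][:3,3]
    return o+d*((z-o[2])/d[:,2])[:,None]
v,u=np.nonzero(m); w=ray(np.c_[u,v],0.015)[:,:2]
r=cv2.minAreaRect((w*1000).astype(np.float32)); print('gun rect',r)
c0=w.mean(0); ax=np.linalg.svd(w-c0,full_matrices=False)[2][0]; ax*=-np.sign(ax[1])  # toward nozzle (-y)
t=(w-c0)@ax; print('c',c0,'ax',ax,'t',t.min(),t.max())
nn=np.array([-ax[1],ax[0]])
for a in np.arange(t.min(),t.max(),.02):
    k=(t>=a)&(t<a+.02); o=((w-c0)@nn)[k]; print(round(a,3),o.min().round(3),o.max().round(3))
# jig
roi=np.zeros(im.shape[:2],bool); roi[145:255,235:310]=1
h=P[...,2]
for lo,hi,nm in((.006,.018,'plate'),(.083,.093,'house/top'),(.073,.0825,'stop'),(.105,.125,'grip')):
    k=roi&(h>lo)&(h<hi); q=P[k][:,:2]
    print(nm,k.sum(),cv2.minAreaRect((q*1000).astype(np.float32)) if k.sum()>3 else '', np.nanmedian(P[k],0).round(4) if k.sum() else '')
big=cv2.resize(im[140:270,220:320],None,fx=6,fy=6,interpolation=cv2.INTER_CUBIC)[:600]; 
cv2.imwrite('pics/jig.png',cv2.resize(im[150:250,235:310],None,fx=6,fy=6,interpolation=cv2.INTER_CUBIC))
```

```text
gun px 659 z [0.003 0.026 0.031]
gun rect ((422.7828063964844, 330.232421875), (276.1401062011719, 31.721797943115234), 59.056636810302734)
c [0.42696498 0.33644366] ax [-0.51111271 -0.8595137 ] t -0.13057493657375277 0.1455534757165062
-0.131 0.002 0.008
-0.111 -0.015 0.016
-0.091 -0.016 0.016
-0.071 -0.016 0.015
-0.051 -0.016 0.016
-0.031 -0.015 0.015
-0.011 -0.015 0.015
0.009 -0.016 0.015
0.029 -0.015 0.015
0.049 -0.014 0.015
0.069 -0.009 0.009
0.089 -0.007 0.008
0.109 -0.006 0.007
0.129 -0.004 0.005
plate 2006 ((556.7958374023438, -52.428436279296875), (352.15216064453125, 239.81268310546875), 0.6588233709335327) [ 0.518  -0.0405  0.0116]
house/top 386 ((595.7158203125, -71.51963806152344), (82.64340209960938, 246.63504028320312), 67.521728515625) [ 0.5599 -0.0602  0.0875]
stop 323 ((601.2481689453125, -64.89299774169922), (95.38655090332031, 248.65199279785156), 65.31143188476562) [ 0.6505 -0.0771  0.0775]
grip 103 ((595.8002319335938, -73.71847534179688), (60.43597412109375, 247.67422485351562), 64.15581512451172) [ 0.491  -0.0463  0.1141]
```

View pics/jig.png

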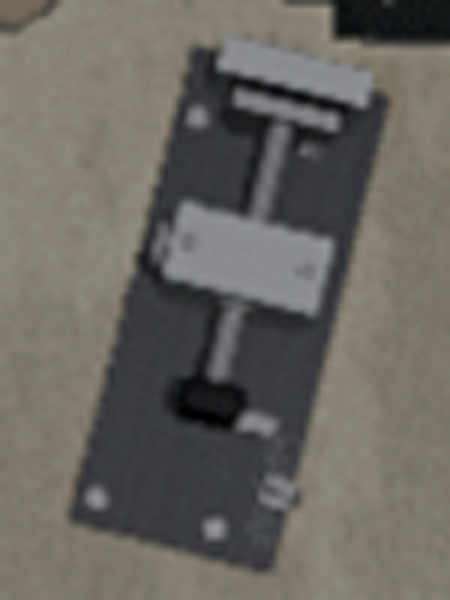

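The crop (6x, offset 235,150) shows the housing centred at about (248,260), the grip at (208,400), the pointer arm at (257,422), and the index clip at (278,492). The port flange is on the left of the housing at (162,248).

```bash
cat >> h.py <<'E'
def ray(s,uv,z):
    q=cv2.undistortPoints(np.array(uv,float).reshape(-1,1,2),s['mtx'],s['dist']).reshape(-1,2)
    d=np.c_[q,np.ones(len(q))]@s['pose'][:3,:3].T; o=s['pose'][:3,3]
    return o+d*((z-o[2])/d[:,2])[:,None]
def comp(m):
    n,l,st,c=cv2.connectedComponentsWithStats(m.astype(np.uint8)); return l==1+np.argmax(st[1:,4])
E
python3 - <<'E'
from h import *
s=load('top'); im=s['image']; P=cloud(s); h=P[...,2]
def rect(nm,roi,lo,hi,z):
    u0,v0,u1,v1=roi; m=np.zeros(h.shape,bool); m[v0:v1,u0:u1]=1
    m=comp(m&(h>lo)&(h<hi)); v,u=np.nonzero(m); w=ray(s,np.c_[u,v],z)[:,:2]
    print(nm,m.sum(),cv2.minAreaRect((w*1000).astype(np.float32)), 'z',np.median(h[m]).round(4)); return m
rect('plate',(240,150,305,248),-.0,.125,.012)
rect('house',(258,180,294,207),.082,.095,.088)
rect('stop',(268,152,300,168),.073,.083,.078)
rect('grip',(260,208,278,224),.105,.125,.115)
rect('clip',(274,226,288,238),.02,.06,.046)
rect('arm',(272,214,284,224),.03,.08,.055)
# plate corners by eye in crop (px*6 offset)
c=np.array([[193,47],[385,95],[273,570],[70,520]])/6+[235-.42,150-.42]
print(ray(s,c,.012).round(4).tolist())
E
```

```text
plate 4916 ((557.3616943359375, -52.579551696777344), (313.03485107421875, 208.52015686035156), 0.4263688623905182) z 0.0105
house 357 ((559.4663696289062, -55.915771484375), (79.30241394042969, 40.26213455200195), 75.44063568115234) z 0.0875
stop 208 ((658.481201171875, -81.84390258789062), (34.51187515258789, 76.31499481201172), 0.37604305148124695) z 0.0777
grip 67 ((486.88299560546875, -37.489349365234375), (30.55243682861328, 17.4799747467041), 76.11940002441406) z 0.1138
clip 26 ((445.9636535644531, -73.05326843261719), (15.487022399902344, 14.762057304382324), 76.11122131347656) z 0.0234
arm 20 ((480.44342041015625, -60.840576171875), (9.108864784240723, 21.258182525634766), 0.17821191251277924) z 0.0547
[[0.6887, -0.034, 0.012], [0.6628, -0.1374, 0.012], [0.409, -0.0748, 0.012], [0.4346, 0.0308, 0.012]]
```

```bash
R='{"dp":[0.475,-0.611,-0.35],"angular":[0,0,-8]}'; python3 -m crank '[{"dp":[0.475,-0.611,-0.3],"angular":[0,0,-8]},{"dp":[0.475,-0.611,-0.3],"angular":[0,0,-8]},{"dp":[0.475,-0.611,-0.3],"angular":[0,0,-8]},{"dp":[0.475,-0.611,-0.3],"angular":[0,0,-8]},{"dp":[0.475,-0.611,-0.3],"angular":[0,0,-8]},{"dp":[0.475,-0.611,-0.3],"angular":[0,0,-8]},{"dp":[0.475,-0.611,-0.3],"angular":[0,0,-8]},{"dp":[0.475,-0.611,-0.3],"angular":[0,0,-8]},{"dp":[0.475,-0.611,-0.3],"angular":[0,0,-8]},{"dp":[0.475,-0.611,-0.3],"angular":[0,0,-8]},{"dp":[0.475,-0.611,-0.3],"angular":[0,0,-8]},{"dp":[0.475,-0.611,-0.3],"angular":[0,0,-8]},{"dp":[0,0,0],"angular":[0,0,0]},{"dp":[0,0,0],"angular":[0,0,0]}]' 0 60
python3 - <<'E'
from h import *
from scipy.spatial.transform import Rotation as R
st=sense(); M=R.from_quat(st['tool_rot']).as_matrix(); print(st['tcp_pos'].round(4),M.round(3).tolist(),st['q'].round(3),st['t'])
s=snap('scene'); cv2.imwrite('pics/scene1.png',s['image'])
E
```

```text
t: 1.5
tcp_pos: [0.4335, 0.3468, 0.1399]
tool_rot: [0.87, 0.494, -0.001, -0.0]
force: [-0.2, 0.3, -0.1]
finger_gap: 1.0
gripper_force: 0.0
[0.4335 0.3468 0.1399] [[0.513, 0.859, -0.001], [0.859, -0.513, -0.0], [-0.001, -0.001, -1.0]] [4.730e-01 5.870e-01 1.705e+00 1.000e-03 8.510e-01 1.011e+00] 1.5
```

Run:
```python
from h import *
s=load('scene'); P=cloud(s); h=P[...,2]
g=np.array([.433,.3468]); ax=np.array([-.511,-.8595]); n=np.array([-ax[1],ax[0]])
d=P[...,:2]-g; t=d@ax; o=d@n
m=comp((abs(o)<.04)&(t>-.14)&(t<.18)&(h>.006)&(h<.04))
print(m.sum(),'t',t[m].min(),t[m].max(),'o',o[m].min(),o[m].max(),'z',h[m].max())
for a in np.arange(-.12,.16,.03):
    k=m&(t>a)&(t<a+.03); 
    if k.sum(): i=h[k]>np.percentile(h[k],70); print(round(a,2),'top z',h[k].max().round(4),'o at top',np.median(o[k][i]).round(4))
```

```text
217 t -0.11053851286091992 0.1561800403786098 o -0.011595139350496523 0.01682403670566689 z 0.032615058563083
-0.12 top z 0.0201 o at top 0.0014
-0.09 top z 0.0317 o at top 0.0019
-0.06 top z 0.0294 o at top 0.0017
-0.03 top z 0.0312 o at top 0.0017
0.0 top z 0.0326 o at top 0.0009
0.03 top z 0.0292 o at top 0.0023
0.06 top z 0.0309 o at top 0.0015
0.09 top z 0.0214 o at top 0.002
0.12 top z 0.0197 o at top 0.0022
0.15 top z 0.0147 o at top 0.0013
```

```bash
python3 -m crank '[{"dp":[0,0,-0.8]},{"dp":[0,0,-0.8]},{"dp":[0,0,-0.6]},{"dp":[0,0,-0.6]},{"dp":[0,0,-0.4]},{"dp":[0,0,-0.3]},{"dp":[0,0,0]},{"dp":[0,0,0]}]' 0 60 || python3 -m crank '[{"dp":[0,0,-0.8],"angular":[0,0,0]},{"dp":[0,0,-0.8],"angular":[0,0,0]},{"dp":[0,0,-0.6],"angular":[0,0,0]},{"dp":[0,0,-0.6],"angular":[0,0,0]},{"dp":[0,0,-0.4],"angular":[0,0,0]},{"dp":[0,0,-0.3],"angular":[0,0,0]},{"dp":[0,0,0],"angular":[0,0,0]},{"dp":[0,0,0],"angular":[0,0,0]}]' 0 60
```

```text
t: 2.35
tcp_pos: [0.4338, 0.3475, 0.0357]
tool_rot: [0.87, 0.494, 0.0, -0.0]
force: [-0.6, 0.3, 0.8]
finger_gap: 0.996
gripper_force: 0.0validation failed for argument at $[0]...
```

```bash
python3 -m crank '[{"dp":[0,0,-0.3],"angular":[0,0,0]},{"dp":[0,0,-0.2],"angular":[0,0,0]},{"dp":[0,0,0],"angular":[0,0,0]}]' 0 60; python3 -m crank '[{"dp":[0,0,0],"angular":[0,0,0]},{"dp":[0,0,0],"angular":[0,0,0]},{"dp":[0,0,0],"angular":[0,0,0]},{"dp":[0,0,0],"angular":[0,0,0]},{"dp":[0,0,0],"angular":[0,0,0]},{"dp":[0,0,0],"angular":[0,0,0]},{"dp":[0,0,0],"angular":[0,0,0]},{"dp":[0,0,0],"angular":[0,0,0]},{"dp":[0,0,0],"angular":[0,0,0]},{"dp":[0,0,0],"angular":[0,0,0]}]' 1 60
```

```text
t: 2.65
tcp_pos: [0.4332, 0.3469, 0.0196]
tool_rot: [0.87, 0.493, -0.001, -0.0]
force: [-0.7, -0.3, 0.9]
finger_gap: 1.001
gripper_force: 0.0
t: 3.65
tcp_pos: [0.4339, 0.3472, 0.0208]
tool_rot: [0.87, 0.494, 0.0, 0.0]
force: [-0.8, -0.5, 6.0]
finger_gap: 0.337
gripper_force: 59.3
```

```bash
python3 -m crank '[{"dp":[0,0,0.3],"angular":[0,0,0]},{"dp":[0,0,0.6],"angular":[0,0,0]},{"dp":[0,0,0.8],"angular":[0,0,0]},{"dp":[0,0,0.8],"angular":[0,0,0]},{"dp":[0,0,0.6],"angular":[0,0,0]},{"dp":[0,0,0.3],"angular":[0,0,0]},{"dp":[0.3,-0.2,0],"angular":[0,0,1.5]},{"dp":[0.6,-0.4,0],"angular":[0,0,1.5]},{"dp":[0.6,-0.5,0],"angular":[0,0,1.5]},{"dp":[0.6,-0.5,0],"angular":[0,0,1.5]},{"dp":[0.6,-0.5,0],"angular":[0,0,1.5]},{"dp":[0.6,-0.5,0],"angular":[0,0,1.5]},{"dp":[0.6,-0.5,0],"angular":[0,0,1.5]},{"dp":[0.6,-0.5,0],"angular":[0,0,1.5]},{"dp":[0.6,-0.4,0],"angular":[0,0,1.5]},{"dp":[0.6,-0.3,0],"angular":[0,0,1.5]},{"dp":[0.4,-0.2,0],"angular":[0,0,1.5]},{"dp":[0,0,0],"angular":[0,0,0]},{"dp":[0,0,0],"angular":[0,0,0]}]' 1 60
python3 - <<'E'
from h import *
for n in('scene','top'): s=snap(n); cv2.imwrite(f'pics/{n}2.png',s['image'])
E
```

```text
t: 5.55
tcp_pos: [0.6154, 0.2121, 0.1213]
tool_rot: [0.79, 0.613, -0.001, -0.001]
force: [0.7, -0.1, -1.9]
finger_gap: 0.336
gripper_force: 59.5
```

View pics/top2.png

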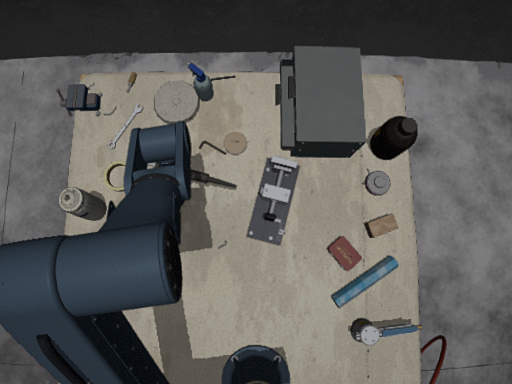

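View pics/scene2.png

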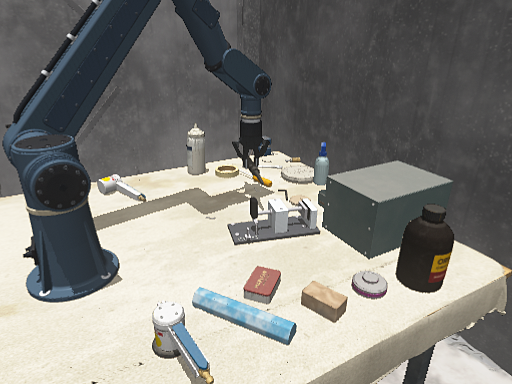

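The top view shows the held gun, its nozzle tip at about (236,187) pointing at the housing's left side at (262,192). The scene view shows the gripper with the gun at (262,165), clear of the bystanders. Next I measure the tip and its pitch.

```bash
cat > tip.py <<'E'
from h import *
from scipy.spatial.transform import Rotation as R
H=np.array([.5595,-.0559]); ex=np.array([.9694,-.2453]); ey=np.array([.2453,.9694])
def jig(p): d=p[...,:2]-H; return np.stack([d@ex-.025,d@ey,p[...,2]],-1)
if __name__=='__main__':
    st=sense(); J0=jig(st['tcp_pos']); print('tcp jig',J0.round(4),st['t'])
    zl=J0[2]
    for n in('top','scene'):
        s=snap(n) ; P=cloud(s); J=jig(P)
        m=(J[...,1]>.052)&(J[...,1]<J0[1]-.015)&(abs(J[...,0]-J0[0])<.04)&(J[...,2]>zl-.035)&(J[...,2]<zl+.02)
        m=comp(m); q=J[m]; print(n,m.sum(),'y tip',q[:,1].min().round(4))
        for a in np.arange(q[:,1].min(),q[:,1].max(),.02):
            k=q[(q[:,1]>=a)&(q[:,1]<a+.02)]; print(a.round(3),'x',k[:,0].min().round(4),k[:,0].max().round(4),'ztop',np.percentile(k[:,2],90).round(4),'zmin',k[:,2].min().round(4))
E
python3 tip.py
```

```text
tcp jig [-0.037   0.2739  0.1217] 5.65
top 306 y tip 0.1192
0.119 x -0.0439 -0.0343 ztop 0.1162 zmin 0.109
0.139 x -0.0451 -0.0329 ztop 0.1196 zmin 0.1098
0.159 x -0.0461 -0.0321 ztop 0.1227 zmin 0.1128
0.179 x -0.047 -0.0317 ztop 0.1238 zmin 0.1154
0.199 x -0.0531 -0.0254 ztop 0.131 zmin 0.1138
0.219 x -0.0525 -0.024 ztop 0.1303 zmin 0.1148
0.239 x -0.0524 -0.0246 ztop 0.1312 zmin 0.1171
scene 140 y tip 0.1139
0.114 x -0.0414 -0.0322 ztop 0.1146 zmin 0.108
0.134 x -0.0413 -0.0312 ztop 0.1177 zmin 0.1127
0.154 x -0.0438 -0.0314 ztop 0.121 zmin 0.1123
0.174 x -0.0437 -0.0299 ztop 0.1232 zmin 0.1138
0.194 x -0.0504 -0.0218 ztop 0.1297 zmin 0.1047
0.214 x -0.051 -0.0314 ztop 0.1306 zmin 0.1133
0.234 x -0.0508 -0.0255 ztop 0.1305 zmin 0.1164
0.254 x -0.0484 -0.0333 ztop 0.1281 zmin 0.1088
```

```bash
python3 -m crank '[{"dp":[0.14,-0.33,0],"angular":[0,0,0]},{"dp":[0.14,-0.33,-0.2],"angular":[0,0,0]},{"dp":[0,0,-0.4],"angular":[0,0,0]},{"dp":[0,0,-0.5],"angular":[0,0,0]},{"dp":[0,0,-0.4],"angular":[0,0,0]},{"dp":[0,0,-0.2],"angular":[0,0,0]},{"dp":[0,0,0],"angular":[0,0,0]},{"dp":[0,0,0],"angular":[0,0,0]},{"dp":[0,0,0],"angular":[0,0,0]}]' 1 60; python3 tip.py
```

```text
t: 6.65
tcp_pos: [0.6256, 0.1926, 0.0719]
tool_rot: [0.79, 0.613, 0.001, 0.0]
force: [-0.2, 0.5, -2.1]
finger_gap: 0.341
gripper_force: 59.5
tcp jig [-0.0219  0.2571  0.0719] 6.65
top 260 y tip 0.1013
0.101 x -0.0291 -0.0192 ztop 0.0656 zmin 0.0596
0.121 x -0.0304 -0.0185 ztop 0.0694 zmin 0.0632
0.141 x -0.0311 -0.0171 ztop 0.0726 zmin 0.0641
0.161 x -0.0314 -0.0178 ztop 0.0741 zmin 0.0622
0.181 x -0.0381 -0.0101 ztop 0.0807 zmin 0.0642
0.201 x -0.0382 -0.0108 ztop 0.0814 zmin 0.0665
0.221 x -0.0387 -0.011 ztop 0.081 zmin 0.069
scene 145 y tip 0.0959
0.096 x -0.0266 -0.0184 ztop 0.0649 zmin 0.0573
0.116 x -0.0265 -0.0174 ztop 0.0684 zmin 0.0614
0.136 x -0.0276 -0.0139 ztop 0.072 zmin 0.065
0.156 x -0.0297 -0.0165 ztop 0.0726 zmin 0.0627
0.176 x -0.0345 -0.0083 ztop 0.0794 zmin 0.0544
0.196 x -0.0351 -0.0104 ztop 0.0799 zmin 0.059
0.216 x -0.0369 -0.009 ztop 0.0804 zmin 0.0618
0.236 x -0.0304 -0.0029 ztop 0.0799 zmin 0.0669
```

Tip at about (-24, 98, 61) mm in the jig frame, level and inside every band. Now hold, then carry it back.

```bash
python3 -m crank '[{"dp":[0,0,0],"angular":[0,0,0]},{"dp":[0,0,0],"angular":[0,0,0]},{"dp":[0,0,0],"angular":[0,0,0]},{"dp":[0,0,0],"angular":[0,0,0]},{"dp":[0,0,0],"angular":[0,0,0]},{"dp":[0,0,0],"angular":[0,0,0]},{"dp":[0,0,0],"angular":[0,0,0]},{"dp":[0,0,0],"angular":[0,0,0]},{"dp":[0,0,0],"angular":[0,0,0]},{"dp":[0,0,0],"angular":[0,0,0]},{"dp":[0,0,0],"angular":[0,0,0]},{"dp":[0,0,0],"angular":[0,0,0]},{"dp":[0,0,0],"angular":[0,0,0]},{"dp":[0,0,0],"angular":[0,0,0]},{"dp":[0,0,0],"angular":[0,0,0]},{"dp":[0,0,0],"angular":[0,0,0]},{"dp":[0,0,0],"angular":[0,0,0]},{"dp":[0,0,0],"angular":[0,0,0]},{"dp":[0,0,0],"angular":[0,0,0]},{"dp":[0,0,0],"angular":[0,0,0]}]' 1 60
python3 -m crank '[{"dp":[0,0,0],"angular":[0,0,0]},{"dp":[0,0,0],"angular":[0,0,0]},{"dp":[0,0,0],"angular":[0,0,0]},{"dp":[0,0,0],"angular":[0,0,0]},{"dp":[0,0,0],"angular":[0,0,0]},{"dp":[0,0,0.3],"angular":[0,0,0]},{"dp":[0,0,0.6],"angular":[0,0,0]},{"dp":[0,0,0.6],"angular":[0,0,0]},{"dp":[0,0.2,0.3],"angular":[0,0,0]}]' 1 60
python3 -m crank '[{"dp":[-0.3,0.3,0],"angular":[0,0,-1.5]},{"dp":[-0.6,0.5,0],"angular":[0,0,-1.5]},{"dp":[-0.6,0.5,0],"angular":[0,0,-1.5]},{"dp":[-0.6,0.5,0],"angular":[0,0,-1.5]},{"dp":[-0.6,0.5,0],"angular":[0,0,-1.5]},{"dp":[-0.6,0.5,0],"angular":[0,0,-1.5]},{"dp":[-0.6,0.5,0],"angular":[0,0,-1.5]},{"dp":[-0.6,0.5,0],"angular":[0,0,-1.5]},{"dp":[-0.6,0.5,0],"angular":[0,0,-1.5]},{"dp":[-0.6,0.5,0],"angular":[0,0,-1.5]},{"dp":[-0.6,0.3,0],"angular":[0,0,-1.5]},{"dp":[-0.2,0,-0.3],"angular":[0,0,0]},{"dp":[0,0,-0.6],"angular":[0,0,0]},{"dp":[0,0,-0.6],"angular":[0,0,0]},{"dp":[0,0,-0.6],"angular":[0,0,0]},{"dp":[0,0,-0.5],"angular":[0,0,0]},{"dp":[0,0,-0.3],"angular":[0,0,0]},{"dp":[0,0,0],"angular":[0,0,0]},{"dp":[0,0,0],"angular":[0,0,0]}]' 1 60
```

```text
t: 8.75
tcp_pos: [0.6251, 0.1923, 0.0713]
tool_rot: [0.79, 0.613, -0.0, 0.0]
force: [0.3, 0.2, -2.4]
finger_gap: 0.336
gripper_force: 59.5
t: 9.65
tcp_pos: [0.6263, 0.1981, 0.1276]
tool_rot: [0.79, 0.613, 0.001, 0.001]
force: [0.4, 0.7, -1.6]
finger_gap: 0.336
gripper_force: 59.5
t: 11.55
tcp_pos: [0.4304, 0.3513, 0.0383]
tool_rot: [0.87, 0.493, 0.0, 0.0]
force: [0.7, 0.4, -2.4]
finger_gap: 0.337
gripper_force: 59.6
```

```bash
python3 -m crank '[{"dp":[0,0,-0.2],"angular":[0,0,0]},{"dp":[0,0,-0.2],"angular":[0,0,0]},{"dp":[0,0,-0.1],"angular":[0,0,0]},{"dp":[0,0,-0.07],"angular":[0,0,0]},{"dp":[0,0,0],"angular":[0,0,0]},{"dp":[0,0,0],"angular":[0,0,0]}]' 1 60
```

```text
t: 12.15
tcp_pos: [0.4301, 0.3514, 0.0212]
tool_rot: [0.87, 0.494, 0.0, 0.0]
force: [-0.2, -0.3, -2.8]
finger_gap: 0.334
gripper_force: 59.8
```

```bash
python3 -m crank '[{"dp":[0,0,-0.03],"angular":[0,0,0]},{"dp":[0,0,-0.03],"angular":[0,0,0]},{"dp":[0,0,0],"angular":[0,0,0]},{"dp":[0,0,0],"angular":[0,0,0]}]' 1 60; python3 -m crank '[{"dp":[0,0,0],"angular":[0,0,0]},{"dp":[0,0,0],"angular":[0,0,0]},{"dp":[0,0,0],"angular":[0,0,0]},{"dp":[0,0,0],"angular":[0,0,0]},{"dp":[0,0,0],"angular":[0,0,0]},{"dp":[0,0,0],"angular":[0,0,0]},{"dp":[0,0,0],"angular":[0,0,0]},{"dp":[0,0,0],"angular":[0,0,0]}]' 0 60
```

```text
t: 12.55
tcp_pos: [0.4302, 0.3515, 0.0208]
tool_rot: [0.87, 0.494, 0.0, 0.0]
force: [-2.2, -1.0, 7.6]
finger_gap: 0.333
gripper_force: 60.7
t: 13.35
tcp_pos: [0.43, 0.3513, 0.0194]
tool_rot: [0.87, 0.494, -0.0, -0.0]
force: [0.2, 0.3, -0.0]
finger_gap: 1.001
gripper_force: 0.0
```

```bash
python3 -m crank '[{"dp":[0,0,0.3],"angular":[0,0,0]},{"dp":[0,0,0.6],"angular":[0,0,0]},{"dp":[0,0,0.9],"angular":[0,0,0]},{"dp":[0,0,0.9],"angular":[0,0,0]},{"dp":[0,0,0.9],"angular":[0,0,0]},{"dp":[0,0,0.9],"angular":[0,0,0]},{"dp":[0,0,0.9],"angular":[0,0,0]},{"dp":[0,0,0.6],"angular":[0,0,0]}]' 0 60
python3 -m crank '[{"dp":[0.1,-0.4,0],"angular":[0,0,1]},{"dp":[0.13,-0.9,0],"angular":[0,0,1.2]},{"dp":[0.13,-0.9,0],"angular":[0,0,1.2]},{"dp":[0.13,-0.9,0],"angular":[0,0,1.2]},{"dp":[0.13,-0.9,0],"angular":[0,0,1.2]},{"dp":[0.13,-0.9,0],"angular":[0,0,1.2]},{"dp":[0.13,-0.9,0],"angular":[0,0,1.2]},{"dp":[0.13,-0.9,0],"angular":[0,0,1.2]},{"dp":[0.13,-0.9,0],"angular":[0,0,1.2]},{"dp":[0.13,-0.9,0],"angular":[0,0,1.2]},{"dp":[0.13,-0.9,0],"angular":[0,0,1.2]},{"dp":[0.13,-0.9,0],"angular":[0,0,1.2]},{"dp":[0.13,-0.9,0],"angular":[0,0,1.2]},{"dp":[0.13,-0.9,0],"angular":[0,0,1.2]},{"dp":[0.1,-0.86,0],"angular":[0,0,0]},{"dp":[0,0,0],"angular":[0,0,0]},{"dp":[0,0,0],"angular":[0,0,0]}]' 0.4 60
python3 - <<'E'
from tip import *
st=sense(); print(jig(st['tcp_pos']).round(4), st['finger_gap'])
s=snap('scene'); P=cloud(s); J=jig(P)
cv2.imwrite('pics/s3.png',cv2.resize(s['image'][185:250,220:330],None,fx=7,fy=7,interpolation=cv2.INTER_CUBIC))
m=(J[...,1]>-.06)&(J[...,1]<-.015)&(J[...,0]>-.15)&(J[...,0]<-.09)&(J[...,2]>.02)&(J[...,2]<.085)
v,u=np.nonzero(m)
for a,b,c in zip(v,u,J[m]*1000): print(b,a,c.round(0).astype(int).tolist(),end='; ')
E
```

```text
t: 14.15
tcp_pos: [0.4305, 0.3516, 0.2022]
tool_rot: [0.87, 0.494, 0.002, 0.0]
force: [1.2, -0.1, 0.1]
finger_gap: 0.999
gripper_force: 0.0
t: 15.85
tcp_pos: [0.4865, -0.0376, 0.1998]
tool_rot: [0.79, 0.613, 0.0, -0.0]
force: [0.1, 0.3, -1.0]
finger_gap: 0.6
gripper_force: 0.0
[-0.1003 -0.0002  0.1998] 0.59961484830768
252 211 [-104, -15, 83]; 253 211 [-101, -17, 84]; 254 211 [-99, -19, 84]; 255 211 [-95, -18, 83]; 256 211 [-92, -16, 82]; 253 212 [-101, -17, 80]; 254 212 [-98, -16, 80]; 255 212 [-95, -18, 80]; 256 212 [-92, -17, 79]; 253 213 [-101, -17, 77]; 255 213 [-95, -17, 76]; 256 213 [-92, -17, 76]; 252 214 [-104, -17, 74]; 253 214 [-101, -17, 74]; 254 214 [-98, -18, 74]; 255 214 [-95, -17, 73]; 256 214 [-92, -18, 73]; 252 215 [-104, -17, 71]; 253 215 [-101, -16, 70]; 254 215 [-98, -18, 71]; 255 215 [-95, -18, 70]; 256 215 [-92, -16, 69]; 252 216 [-104, -17, 67]; 253 216 [-101, -17, 67]; 254 216 [-98, -16, 66]; 255 216 [-95, -16, 66]; 256 216 [-92, -17, 66]; 253 217 [-101, -17, 64]; 255 217 [-95, -16, 63]; 256 217 [-92, -17, 62]; 252 218 [-104, -17, 61]; 253 218 [-102, -20, 62]
[... 970 characters left out ...]
40]; 255 231 [-98, -29, 23]; 256 231 [-97, -37, 28]; 247 232 [-127, -51, 37]; 248 232 [-125, -54, 38]; 255 232 [-99, -34, 23]; 256 232 [-98, -40, 26]; 247 233 [-128, -51, 34]; 248 233 [-125, -52, 34]; 247 234 [-127, -48, 28]; 248 234 [-125, -53, 31]; 245 235 [-131, -43, 23]; 247 235 [-127, -50, 26]; 248 235 [-125, -52, 27]; 249 235 [-120, -46, 23]; 245 236 [-133, -48, 22]; 246 236 [-130, -49, 22]; 247 236 [-127, -51, 23]; 248 236 [-125, -53, 25]; 250 236 [-118, -51, 22]; 245 237 [-133, -50, 20]; 246 237 [-132, -56, 23]; 247 237 [-129, -55, 23]; 248 237 [-125, -54, 22]; 249 237 [-123, -56, 22]; 250 237 [-120, -58, 23]; 246 238 [-132, -57, 21]; 247 238 [-129, -58, 21]; 248 238 [-127, -59, 21];
```

View pics/s3.png

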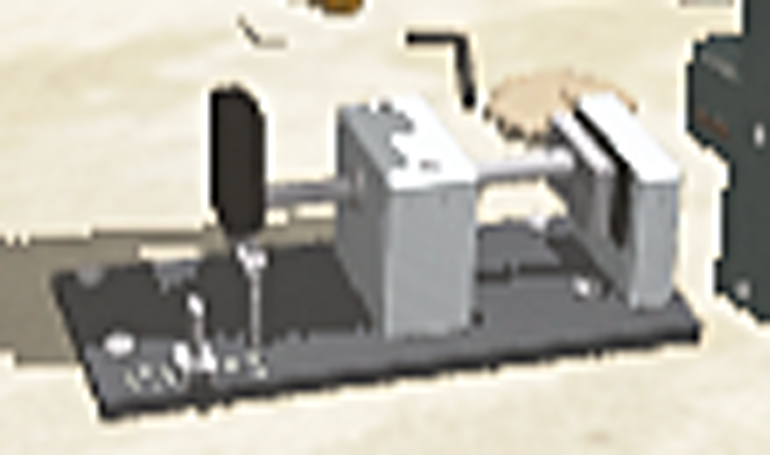

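The crop (7x, offset 220,185) shows the grip at (237,160), the pointer fin at (255,300) and the clip's fin at (198,325), with its foot at (195,355). The fins differ by about 28 mm along the jig's x.

```bash
python3 - <<'E'
from tip import *
s=load('top'); P=cloud(s); J=jig(P)*1000
for nm,x0,x1,y0,y1,z0,z1 in(('clip',-150,-110,-65,-30,15,60),('ptr arm',-112,-88,-50,-19,35,70),('grip',-115,-85,-20,20,105,125)):
    m=(J[...,0]>x0)&(J[...,0]<x1)&(J[...,1]>y0)&(J[...,1]<y1)&(J[...,2]>z0)&(J[...,2]<z1); v,u=np.nonzero(m)
    print(nm,m.sum(),J[m].mean(0).round(1))
    if nm!='grip':
        for a,b,c in zip(v,u,J[m]): print(b,a,c.round(0).astype(int).tolist(),s['image'][a,b].max(),end='; ')
        print()
E
python3 -m crank '[{"dp":[0,0,-0.5],"angular":[0,0,0]},{"dp":[0,0,-0.7],"angular":[0,0,0]},{"dp":[0,0,-0.7],"angular":[0,0,0]},{"dp":[0,0,-0.6],"angular":[0,0,0]},{"dp":[0,0,-0.5],"angular":[0,0,0]},{"dp":[0,0,-0.4],"angular":[0,0,0]},{"dp":[0,0,-0.15],"angular":[0,0,0]},{"dp":[0,0,0],"angular":[0,0,0]}]' 0.4 50
```

```text
clip 40 [-129.9  -46.4   24.4]
278 228 [-118, -36, 16] 75; 280 228 [-116, -42, 15] 94; 281 228 [-116, -45, 16] 91; 278 230 [-125, -37, 24] 87; 279 230 [-124, -40, 27] 126; 280 230 [-123, -44, 19] 151; 281 230 [-122, -47, 20] 159; 282 230 [-121, -50, 20] 145; 278 231 [-127, -38, 20] 105; 279 231 [-128, -40, 42] 104; 280 231 [-128, -43, 45] 111; 281 231 [-127, -46, 47] 138; 282 231 [-124, -50, 22] 156; 283 231 [-123, -54, 17] 161; 278 232 [-130, -39, 21] 127; 279 232 [-131, -41, 33] 130; 280 232 [-131, -44, 42] 119; 281 232 [-130, -46, 45] 127; 282 232 [-129, -49, 47] 140; 283 232 [-127, -54, 25] 143; 284 232 [-126, -57, 17] 103; 278 233 [-133, -40, 19] 123; 279 233 [-133, -43, 19] 149; 280 233 [-132, -46, 22] 161; 281 233 [-131, -49, 24] 152; 282 233 [-130, -52, 22] 138; 283 233 [-130, -55, 23] 111; 284 233 [-129, -58, 19] 90; 278 234 [-136, -41, 19] 81; 279 234 [-136, -44, 21] 107; 280 234 [-135, -46, 26] 129; 281 234 [-134, -49, 22] 132; 282 234 [-134, -52, 23] 138; 283 234 [-132, -56, 15] 117; 284 234 [-132, -58, 24] 122; 281 235 [-137, -50, 22] 76; 282 235 [-137, -53, 24] 103; 278 236 [-142, -42, 18] 91; 277 237 [-146, -40, 16] 92; 276 238 [-150, -38, 17] 92; 
ptr arm 18 [-99.5 -27.2  53.8]
276 219 [-96, -22, 54] 155; 277 219 [-95, -25, 50] 150; 278 219 [-95, -27, 58] 136; 275 220 [-100, -19, 56] 149; 276 220 [-99, -22, 53] 166; 277 220 [-99, -25, 55] 163; 278 220 [-98, -28, 56] 160; 279 220 [-97, -31, 54] 162; 280 220 [-97, -34, 58] 146; 275 221 [-103, -20, 53] 132; 276 221 [-102, -23, 56] 139; 277 221 [-101, -26, 53] 137; 278 221 [-100, -29, 50] 148; 279 221 [-100, -32, 54] 161; 280 221 [-99, -35, 49] 141; 277 222 [-104, -27, 51] 74; 278 222 [-103, -30, 53] 107; 279 222 [-103, -33, 56] 133; 
grip 67 [-99.8   0.  113.1]
t: 16.7
tcp_pos: [0.4864, -0.0368, 0.0926]
tool_rot: [0.789, 0.614, -0.0, -0.001]
force: [0.2, -0.6, -0.3]
finger_gap: 0.601
gripper_force: 0.0
```

```bash
python3 -m crank '[{"dp":[0,0,0],"angular":[0,0,0]},{"dp":[0,0,0],"angular":[0,0,0]},{"dp":[0,0,0],"angular":[0,0,0]},{"dp":[0,0,0],"angular":[0,0,0]},{"dp":[0,0,0],"angular":[0,0,0]},{"dp":[0,0,0],"angular":[0,0,0]},{"dp":[0,0,0],"angular":[0,0,0]},{"dp":[0,0,0],"angular":[0,0,0]}]' 1 50
```

```text
t: 17.5
tcp_pos: [0.4891, -0.038, 0.0938]
tool_rot: [0.79, 0.613, 0.002, 0.002]
force: [5.0, 0.9, 1.7]
finger_gap: 0.204
gripper_force: 49.9
```

```bash
python3 -m crank '[{"dp":[-0.155,0.039,0],"angular":[0,0,0]},{"dp":[-0.155,0.039,0],"angular":[0,0,0]},{"dp":[-0.155,0.039,0],"angular":[0,0,0]},{"dp":[-0.155,0.039,0],"angular":[0,0,0]},{"dp":[-0.155,0.039,0],"angular":[0,0,0]},{"dp":[-0.155,0.039,0],"angular":[0,0,0]},{"dp":[0,0,0],"angular":[0,0,0]},{"dp":[0,0,0],"angular":[0,0,0]},{"dp":[0,0,0],"angular":[0,0,0]}]' 1 50
cat > chk.py <<'E'
from tip import *
st=sense(); print('tcp',jig(st['tcp_pos']).round(4),st['force'].round(1))
s=snap('scene'); P=cloud(s); J=jig(P)*1000
for nm,y0,y1,z0,z1 in(('clip',-60,-44,28,50),('ptr',-43,-22,24,44)):
    m=(J[...,0]>-150)&(J[...,0]<-90)&(J[...,1]>y0)&(J[...,1]<y1)&(J[...,2]>z0)&(J[...,2]<z1); v,u=np.nonzero(m)
    print(nm,m.sum(),J[m].mean(0).round(1)); print([(int(b),int(a),*c.round(0).astype(int).tolist()) for a,b,c in zip(v,u,J[m])])
cv2.imwrite('pics/fin.png',cv2.resize(s['image'][200:250,215:285],None,fx=10,fy=10,interpolation=cv2.INTER_CUBIC))
s=snap('top'); P=cloud(s); J=jig(P)*1000
m=(J[...,0]>-150)&(J[...,0]<-90)&(J[...,1]>-65)&(J[...,1]<-19)&(J[...,2]>35)&(J[...,2]<70); v,u=np.nonzero(m)
print('top',[(int(b),int(a),*c.round(0).astype(int).tolist()) for a,b,c in zip(v,u,J[m])])
E
python3 chk.py
```

```text
t: 18.4
tcp_pos: [0.4626, -0.0311, 0.0938]
tool_rot: [0.79, 0.613, 0.003, 0.003]
force: [8.2, 2.5, 0.6]
finger_gap: 0.206
gripper_force: 49.6
tcp [-0.125   0.0002  0.0938] [8.2 2.5 0.6]
clip 12 [-126.4  -52.7   39.1]
[(247, 229, -128, -52, 47), (248, 229, -124, -51, 46), (247, 230, -128, -54, 45), (248, 230, -125, -53, 44), (247, 231, -128, -54, 42), (248, 231, -125, -54, 42), (247, 232, -128, -52, 37), (248, 232, -125, -55, 39), (247, 233, -128, -53, 35), (248, 233, -125, -55, 35), (247, 234, -127, -50, 29), (248, 234, -125, -51, 30)]
ptr 6 [-125.8  -32.2   34. ]
[(246, 227, -125, -31, 41), (246, 228, -126, -33, 39), (246, 229, -126, -32, 36), (246, 230, -126, -33, 33), (246, 231, -126, -35, 30), (246, 232, -125, -30, 24)]
top []
```

View pics/fin.png

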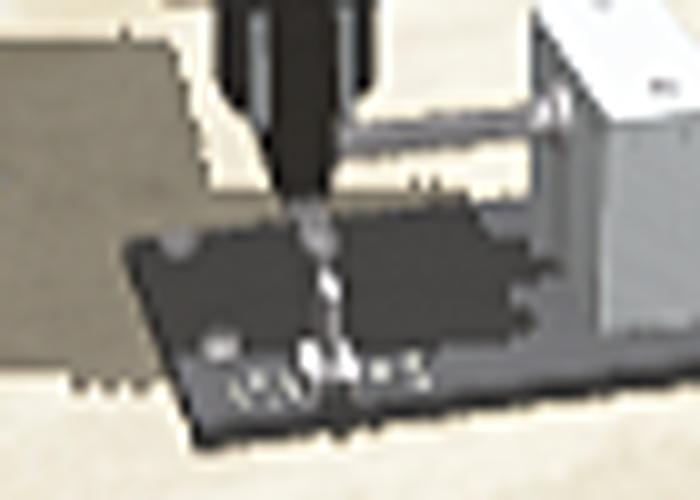

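The crop shows the clip's fin (330,290) directly in front of the pointer fin, its arm at (318,235). By depth the pointer is about 1.3 mm short, so I add a small pull.

```bash
python3 -m crank '[{"dp":[-0.047,0.012,0],"angular":[0,0,0]},{"dp":[0,0,0],"angular":[0,0,0]},{"dp":[0,0,0],"angular":[0,0,0]},{"dp":[0,0,0],"angular":[0,0,0]},{"dp":[0,0,0],"angular":[0,0,0]}]' 1 50
python3 chk.py
python3 - <<'E'
from h import *
s=load('top'); P=cloud(s)
# gun still flat where laid, and bystanders
g=np.array([.430,.3513]); ax=np.array([-.511,-.8595]); d=P[...,:2]-g; t=d@ax; o=d@np.array([-ax[1],ax[0]])
m=(abs(o)<.02)&(t>-.12)&(t<.165)&(P[...,2]>.006); print('gun',m.sum(),np.nanmax(P[m][:,2]).round(4),t[m].min(),t[m].max(),np.median(P[m&(t<.08)][:,2]))
E
```

```text
t: 19.0
tcp_pos: [0.4614, -0.0308, 0.0938]
tool_rot: [0.79, 0.613, 0.003, 0.003]
force: [9.5, 2.9, 0.4]
finger_gap: 0.204
gripper_force: 49.8
tcp [-0.1262  0.0002  0.0938] [9.5 2.9 0.4]
clip 14 [-126.2  -51.7   38.5]
[(247, 228, -126, -46, 47), (247, 229, -128, -52, 47), (248, 229, -125, -53, 47), (247, 230, -128, -52, 44), (248, 230, -125, -53, 44), (247, 231, -128, -51, 40), (248, 231, -125, -53, 41), (247, 232, -128, -53, 38), (248, 232, -124, -50, 35), (247, 233, -128, -52, 34), (248, 233, -125, -53, 34), (247, 234, -127, -50, 29), (248, 234, -125, -53, 31), (248, 235, -125, -55, 29)]
ptr 5 [-126.8  -36.    34.6]
[(246, 228, -127, -37, 42), (246, 229, -126, -35, 37), (246, 230, -127, -38, 36), (246, 231, -127, -36, 31), (246, 232, -126, -35, 27)]
top []
gun 39 0.0308 -0.11925026776890814 -0.08569128669737458 0.020319282486988888
```

```bash
python3 -c "
from station import order; print(order.sign_off())"
```

```text
the job is handed in; nothing more can be done
None
```

The job is handed in: I held the gun level at the dust port, tip about 5 cm off, for over two seconds and laid it back flat clear of the jig; the arm still holds the grip with the pointer within about 1 mm of the clip's fin by camera depth, though the arm hid most of the gun in my last look and the hand-in returned no verdict.

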